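# Open the snap-shut pump dispenser

### The job

The white pump dispenser on the glass shelf is empty and needs a refill. Gently press the teal snap tab in its side inward until the pale blue cover springs up, never pressing so hard that the tab breaks or prying the cover while it is still latched; then lift the cover off by its rib and set it down, right way up and flat, inside the grey tray without dropping it. Leave the pump button and the other things on the shelf alone.

Things in the scene. Friction and masses are not known exactly. Their poses are not given: they have to be found in the camera images.
- dispenser: White dispenser fixed on the glass shelf (shelf top 20 mm over the work surface). Origin: underside centre of its refill chamber, 110 mm (x) by 100 mm (y), rim 60 mm high. The tab is in the wall facing its -x (outer face at x = -55 mm), which looks away from the robot, give or take 30 degrees. The closed pump end, as high, fills y = +50 to +114 mm. Pins inside push the unlatched cover up with 2 to 3 N.
- snap_tab: Teal snap tab; axes as the dispenser's; origin at its middle, level with the wall's outer face at rest, 34 mm above the dispenser's underside. Its cap is 30 mm wide (y), 24 mm high, and stands out of the wall 6 to 22 mm, differently each time and not in the measured pose: find it by touch. It slides inward (+x) against a spring of 1.8 N/mm.
- tab_slot (a point): Fixed point: middle of the tab's slot on the wall's outer face, axes as the dispenser's. Pushed 3 mm inward from rest, at 6 to 8 N, the tab lets go of the cover; it stops rigidly at 5.5 mm; more than 14 N breaks it. Hold it in about 0.3 s until the cover has risen; it then springs back and does not catch the cover again.
- cover: Pale blue chamber cover, 98 x 96 mm, 70 to 115 g. Origin: centre of the lower edge of its skirts; axes as the dispenser's while on. Plate 26 to 31 mm above the origin. Latched, its origin is 34 mm above the dispenser's; released, it springs up 12 mm, level, and rests on the pins. Lift it straight up 30 mm or more before moving sideways. It stands on its skirts. Over 15 N of pull while latched breaks it.
- rib (a point): Middle of the cover's grip rib, 42 mm above the cover's origin; the rib is 14 mm wide (along the cover's x), 54 mm long (y) and 22 mm tall, centred on the plate.
- pump_top (a point): Top of the pump button on the dispenser, 104 mm above its underside, on the axis x = +10, y = +86 mm; the spout runs from there to x = -50 mm, 78 to 88 mm above the underside.
- tray: Grey open tray, fixed, outside 170 x 170 x 20 mm, walls and floor 4 mm; origin centre of underside.
- pump (a joint): Pump button on the dispenser: 0 = up, grows to 0.008 m as it is pressed down. Leave alone.
- crusher: stainless pill crusher, cylinder 48 mm wide, 59 mm tall, bystander; origin centre of underside
- brush: yellow denture brush lying flat, 155 mm long, bystander; origin under its middle
- ring_dish: white ceramic ring dish, 90 mm wide, 22 mm tall, bystander; origin centre of underside
- glasses_case: shut tortoiseshell glasses case 160 x 62 x 37 mm, bystander; origin centre of underside
- tumbler: green glass tumbler, 68 mm wide, 85 mm tall, bystander; origin centre of underside
- pill_jar: amber pill jar, 44 mm wide, 65 mm tall, bystander; origin centre of underside
Mind the look-alikes: they are no part of the job. What is shaped like the cover but orange is not meant.

How it is judged:
By the outcome, as a careful person would: the job done as asked, in the order asked, and still so for the second after the job is handed in, with the robot touching nothing.
It also fails if it takes over 64 s, if anything falls off the work surface, if the arm or the gripper's body presses on something with over 40 N, if the wrist force passes 120 N, or if a joint passes its speed limit or range.

### The arm

A 7-joint arm with a two-finger parallel gripper is mounted at the origin on the work surface. World frame = base frame: x ahead of the robot, y to its left, z up, the work surface at z = 0. Lengths are in m, angles in rad, forces in N, time in s.
With the tool pointing down it reaches from about 0.4 to 0.875 m from the base axis. Payload 19.3 kg.
Tool frame: the origin (TCP) lies at the very end of the fingers, on their centre line; the grasp point (between the pads) lies 19 mm behind it; x points along the fingers, y is the direction in which the jaws open and shut, and the axes are right-handed (so a half turn about x gives the same grasp; the last joint's range is limited). The gripper opens to 85 mm and grips with 20 to 120 N. Pads are 22 mm wide; open, the fingers measure 114 mm over their backs; the gripper's body (76 mm by 85 mm) begins 54 mm behind the grasp point. The pads swing forward as they close: fully open they stand 13 mm farther back than shut.
Start: joints at [1.227, 0.521, -0.036, 1.599, 0.021, 1.021, -0.113], TCP at [0.169, -0.602, 0.231] pointing down, gripper open.
Joint ranges: [-2.91, 2.91], [-0.3, 2.13], [-1.5, 1.42], [0.17, 2.43], [-1.26, 4.41], [0.16, 1.93], [-2.52, 2.52]. Speed limits (rad/s): [1.89, 1.89, 2.39, 2.39, 3.01, 3.01, 3.01].

### API

Orientations are given as [roll, pitch, yaw] about the fixed x, y, z axes, in that order (R = Rz(yaw) Ry(pitch) Rx(roll)).
In Python, from workcell import bot, grab_frame, job_done gives the robot as it stands.
- The arm moves only by the shell command python3 -m pendant 'ROWS' [OPENING] [FORCE]. ROWS is JSON, a list of rows, each a list of 4 numbers: the shift along the tool's x, y, z in mm, then the turn about the tool's x in degrees. A call has 1 to 12 rows; each row shifts and turns the commanded pose from where the row before left it, along the tool's axes as they then stand; what a row does not reach is not made up. A row lasts 1/8 s, in which the tool goes at most 62.5 mm and 10.7 degrees, less where a joint would pass 70% of its speed; a pose out of reach is approached as far as the arm can. A call is refused whole if a number of a shift passes 62.5 or a number of a turn 10.7, either way. A call with a gripper value outside its range is refused whole. OPENING is the opening, from -1 (shut) to 1 (fully open), set as the call begins (- or left out, the last holds). The fingers move at their own pace and stop on an object; FORCE is the grip in N (left out, the last holds). Time passes only in rows, so rows that do not move let the fingers close. It gives the time, the measured TCP pose, the force and the opening at its end, in the units of the state.
- bot.observe(): the state, without advancing time (a new reading comes with each control period).
- grab_frame(name): name is "scene" or "top"; returns a dict with "img" (480x640x3 uint8, red, green, blue), "fovy" (degrees; the focal length in pixels is half the picture's height over the tangent of half this angle, whatever the lens; pixels are square), "cx", "cy" (the principal point, pixels), "R" (3x3) and "t" (3): a world point X has camera coordinates R X + t. Camera axes: x right, y down, z forward; pixel columns grow to the right and rows downward; lengths in m; the calibration is good to about 2 mm. A picture is of the moment at which its call begins. There is no depth.
- job_done(): hands the job in, once; it reports no verdict.
The state is a dict: "clock": time; "qpos": joint angles; "qd": joint speeds; "joint_efforts": joint torques, N m; "position": TCP position; "tool_rot": TCP orientation; "force": force on the tool from outside, world axes, zero at the start; "moment": the same for the moment, N m; "grip_width": finger opening in m.
Only numpy, scipy, OpenCV 4.12 (cv2) and the standard library are available. Lean on these libraries where they do the work, as an engineer would, in place of code of your own. Each camera call takes 0.05 s, during which the arm holds its last target.

## Working session

There is one attempt and no reset: what is moved stays moved. The work goes in short steps, Python scripts to look and compute and a shell command to move; the robot and the scene stay as the last step left them, time stands still between calls to the robot, and variables do not carry over. Pictures are saved under pics/ and viewed, and the job is handed in when it is done.

```bash
mkdir -p pics; ls; python3 - <<'E'
from workcell import bot, grab_frame
import cv2
print(bot.observe())
for n in("scene","top"):
    f=grab_frame(n); cv2.imwrite(f"pics/{n}0.png",f["img"][:,:,::-1]); print(n,f["fovy"],f["cx"],f["cy"],f["R"],f["t"])
E
```

```text
pics
{'clock': 0.0, 'qpos': array([ 1.22678638,  0.52200697, -0.03633668,  1.59997723,  0.02122622,
        1.02107145, -0.11279972]), 'qd': array([ 8.58575235e-04, -2.83224265e-04,  1.42399353e-03, -3.60577024e-05,
       -1.52135795e-03,  5.24877200e-04, -1.31655153e-03]), 'joint_efforts': array([-5.98905142e-03, -9.27155042e+01,  1.97800756e+00, -3.69957662e+01,
        1.77996507e-02,  8.13271705e-03, -5.13724444e-05]), 'position': array([ 0.16888088, -0.60142545,  0.23074103]), 'tool_rot': array([-1.48457836,  1.56971909,  1.93083575]), 'force': array([ 0.23659459, -0.19012129, -0.42449683]), 'moment': array([-0.02396296, -0.04393737, -0.03200149]), 'grip_width': 0.08553775571386653}
scene 45.61298664109216 317.24251386916563 232.20200680130802 [[-0.63081164  0.77577522  0.01579529]
 [ 0.40821257  0.34910694 -0.84349679]
 [-0.65987815 -0.52563976 -0.53690192]] [ 0.32042966 -0.09205046  1.7848129 ]
top 50.66489657552032 306.20301003638156 247.22541801085006 [[-0.01010263 -0.9998336  -0.01518907]
 [-0.99428189  0.0116591  -0.10614889]
 [ 0.10630832  0.01402983 -0.99423423]] [-0.00392851  0.47231287  1.13486198]
```

View pics/scene0.png

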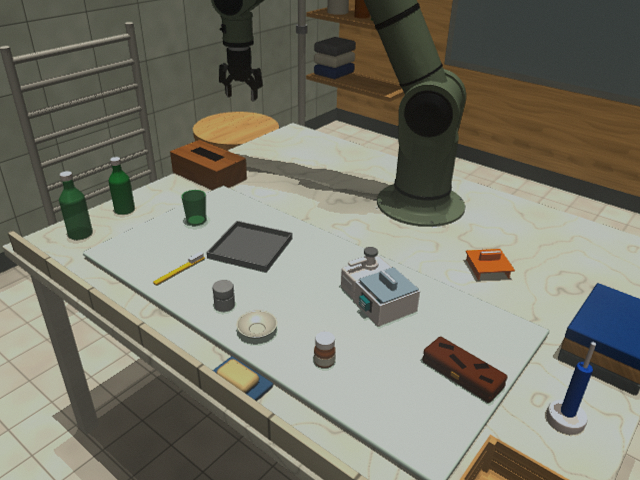

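View pics/top0.png

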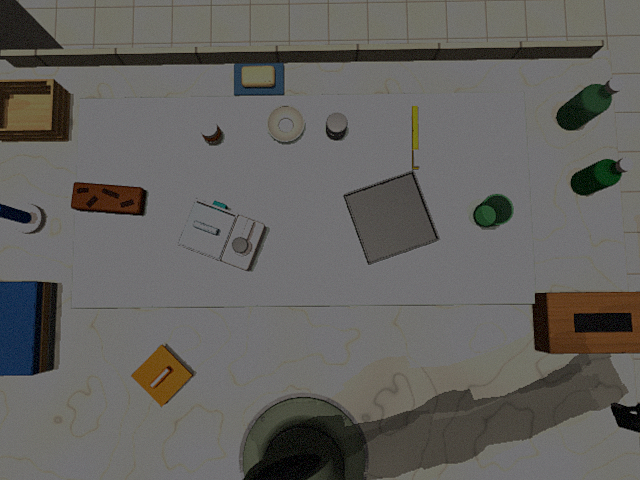

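Scene view: the white dispenser with the pale blue cover is at (382,288) and its teal tab at (365,300). The tray is at (250,246), and the orange look-alike cover is at (490,263). In the top view the cover is at (207,230), the tab at (220,205), the tray at (391,218) and the orange look-alike at (162,376). Next, a close crop.

```bash
python3 - <<'E'
import cv2,numpy as np
a=cv2.imread("pics/top0.png"); 
def sv(im,x0,y0,x1,y1,k,n,g=2.0):
    c=np.clip(im[y0:y1,x0:x1].astype(float)*g,0,255).astype('uint8')
    cv2.imwrite(n,cv2.resize(c,None,fx=k,fy=k,interpolation=cv2.INTER_CUBIC))
sv(a,170,190,280,280,7,"pics/c1.png")
sv(a,335,165,445,270,5,"pics/c2.png",1.6)
s=cv2.imread("pics/scene0.png")
sv(s,330,240,430,330,6,"pics/c3.png",1)
E
```

```text
(no output)
```

View pics/c1.png

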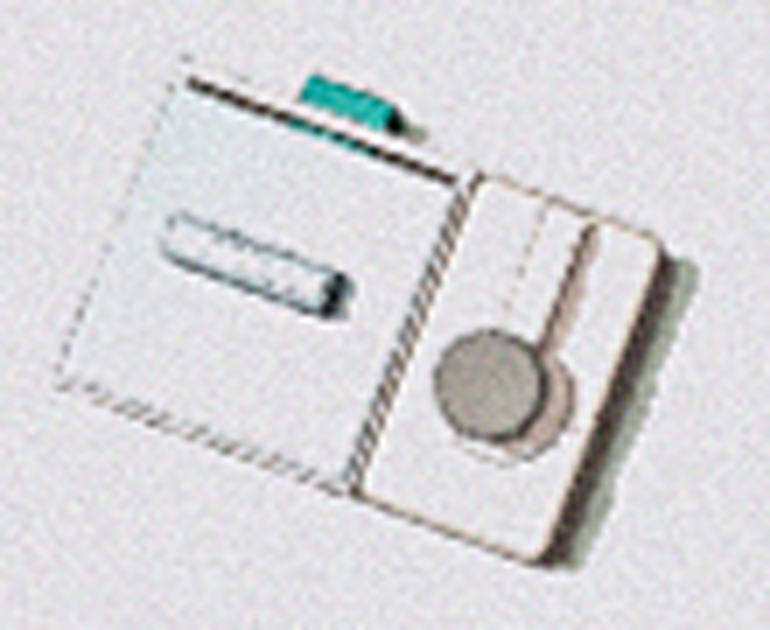

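View pics/c2.png

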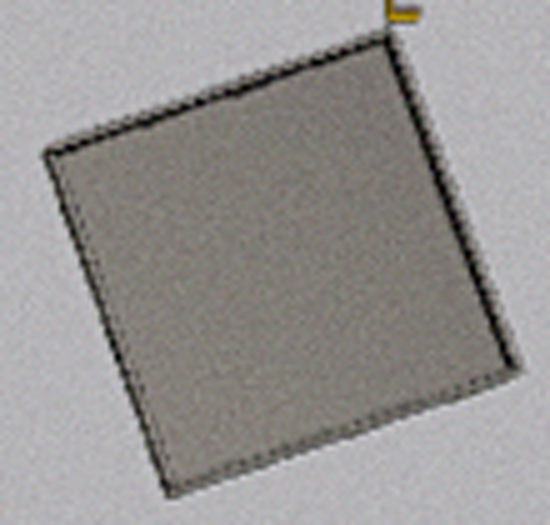

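View pics/c3.png

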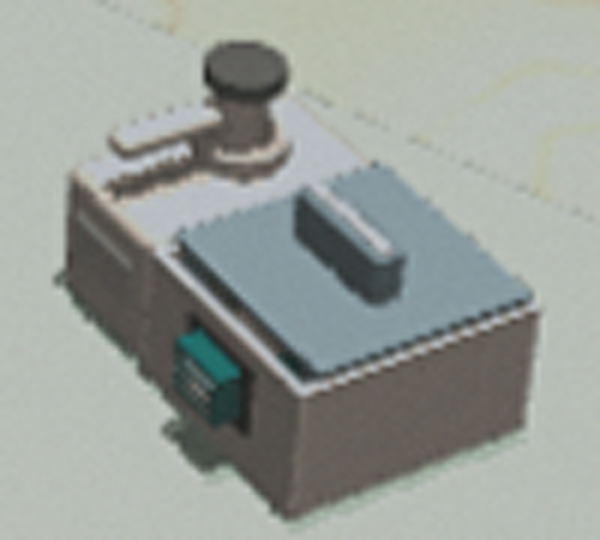

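```bash
cat > h.py <<'E'
import numpy as np
from workcell import grab_frame
def cam(f):
    F=240/np.tan(np.radians(f["fovy"]/2)); R=np.array(f["R"]);t=np.array(f["t"])
    def P(X):
        c=np.atleast_2d(X)@R.T+t
        return np.c_[f["cx"]+F*c[:,0]/c[:,2], f["cy"]+F*c[:,1]/c[:,2]]
    return P
E
python3 - <<'E'
from h import *
from scipy.optimize import least_squares
T=cam(grab_frame("top"));S=cam(grab_frame("scene"))
g=lambda L,k,o:(np.array(L,float)+.5)/k-.5+np.array(o)
tp=[(-55,114,60),(55,114,60),(-55,50,60),(55,50,60),(-55,-50,60),(55,-50,60),(10,86,104)]
tu=g([(662,240),(545,567),(475,175),(358,493),(185,60),(60,385),(490,383)],7,(170,190))
sp=[(-55,-50,60),(-55,-50,0),(55,-50,60),(55,-50,0),(-55,114,60),(-55,114,0),(10,86,104)]
su=g([(299,392),(290,518),(541,306),(527,430),(68,176),(60,280),(246,67)],6,(330,240))
def W(p,pts,z):
    q=np.array(pts)/1000.;c,s=np.cos(p[2]),np.sin(p[2])
    return np.c_[p[0]+c*q[:,0]-s*q[:,1],p[1]+s*q[:,0]+c*q[:,1],q[:,2]+z]
fun=lambda p:np.r_[(T(W(p,tp,.02))-tu).ravel(),(S(W(p,sp,.02))-su).ravel()]
r=least_squares(fun,[.5,.2,3.1],loss='soft_l1')
print(r.x,np.degrees(r.x[2])); print(r.fun.reshape(-1,2).round(1).tolist())
for nm,s in(("top",slice(0,14)),("scene",slice(14,28))):
    q=least_squares(lambda p:fun(p)[s],r.x);print(nm,q.x,np.degrees(q.x[2]))
p=r.x
for n,q in dict(slot=(-55,0,34),rib=(0,0,76)).items(): print(n,W(p,[q],.02))
# tab cap depth: bright teal top face in top view z=.02+.034+.012
tt=g([(313,74),(403,105)],7,(170,190))
for d in(0,6,10,14,18,22): print(d,(T(W(p,[(-55-d,-15,46),(-55-d,15,46)],.02))-tt).round(1).tolist())
# tray
tr=g([(42,150),(388,36),(521,375),(168,497)],5,(335,165))
tq=[(-85,85,20),(-85,-85,20),(85,-85,20),(85,85,20)]
for z in(0,.02):
  r2=least_squares(lambda p:(T(W(p,tq,z))-tr).ravel(),[.5,-.2,3.1]);print("tray",z,r2.x,np.degrees(r2.x[2]),r2.fun.round(1))
E
```

```text
[0.50977784 0.20548559 2.77245912] 158.8502064458394
[[1.2, -0.4], [-0.3, -0.2], [0.7, -1.2], [-0.9, 0.1], [0.1, -0.4], [-0.7, -0.5], [0.2, 0.0], [0.8, 0.1], [0.3, 0.0], [0.6, -0.6], [0.0, -0.8], [-0.4, -2.9], [-0.0, -0.2], [0.4, -1.5]]
top [0.50867162 0.20568524 2.77978393] 159.26988687130873
scene [0.51249815 0.20662455 2.77150161] 158.79534509855432
slot [[0.56107305 0.18564118 0.054     ]]
rib [[0.50977784 0.20548559 0.096     ]]
0 [[-2.2, 4.3], [-2.6, 4.5]]
6 [[-1.2, 1.8], [-1.6, 2.0]]
10 [[-0.6, 0.1], [-1.0, 0.3]]
14 [[0.1, -1.5], [-0.3, -1.3]]
18 [[0.7, -3.2], [0.3, -3.0]]
22 [[1.4, -4.8], [1.0, -4.6]]
tray 0 [ 0.54246196 -0.20449182  5.16990484] 296.2137275676836 [ -2.    5.7 -37.2  93.8   1.9  -7.4  37.7 -96.2]
tray 0.02 [ 0.53921874 -0.20139696  5.16990813] 296.2139164875679 [ -2.9   5.4 -37.5  94.7   2.8  -7.1  38.  -97.1]
```

```bash
cat >> h.py <<'E'
from scipy.spatial.transform import Rotation as Ro
from workcell import bot
D=np.array([.5098,.2055,.020]);YAW=np.radians(158.95)
def dis(x,y,z): # mm in dispenser frame -> world
    c,s=np.cos(YAW),np.sin(YAW);return D+np.array([c*x-s*y,s*x+c*y,z])/1000
def rel(target,tooly=None):
    o=bot.observe();R=Ro.from_euler('xyz',o["tool_rot"]).as_matrix()
    print("t",round(o["clock"],2),"pos",o["position"].round(4),"toolx",R[:,0].round(3),"y",R[:,1].round(3),"z",R[:,2].round(3),"q",o["qpos"].round(2),"F",o["force"].round(1),"w",round(o["grip_width"],4))
    print("shift tool mm",((np.array(target)-o["position"])@R*1000).round(1))
    if tooly is not None:
        a=R.T@np.array(tooly);print("turn deg",np.degrees(np.arctan2(a[2],a[1])).round(1),"or",np.degrees(np.arctan2(-a[2],-a[1])).round(1))
def disaxes():
    c,s=np.cos(YAW),np.sin(YAW);return np.array([c,s,0]),np.array([-s,c,0])
E
python3 - <<'E'
from h import *
ex,ey=disaxes()
print(dis(-110,0,80)); rel([*dis(-110,0,0)[:2],.231],ey)
from scipy.optimize import least_squares
T=cam(grab_frame("top"));S=cam(grab_frame("scene"))
tr=(np.array([(42,150),(388,36),(521,375),(168,497)],float)+.5)/5-.5+np.array((335,165))
tq=np.array([(85,85,20),(85,-85,20),(-85,-85,20),(-85,85,20)])/1000.
def W(p,z):
    c,s=np.cos(p[2]),np.sin(p[2]);return np.c_[p[0]+c*tq[:,0]-s*tq[:,1],p[1]+s*tq[:,0]+c*tq[:,1],tq[:,2]+z]
for z in(0,.02):
  r2=least_squares(lambda p:(T(W(p,z))-tr).ravel(),[.5,-.2,0.2]);print("tray",z,r2.x,np.degrees(r2.x[2]),r2.fun.round(1)); print(S(W(r2.x,z)).round(0).tolist())
E
```

```text
[0.61245941 0.16598992 0.1       ]
t 0.2 pos [ 0.1689 -0.6016  0.231 ] toolx [-0.     0.001 -1.   ] y [ 0.27  -0.963 -0.001] z [-0.963 -0.27   0.   ] q [ 1.23  0.52 -0.04  1.6   0.02  1.02 -0.11] F [ 0.3 -0.   0.3] w 0.0857
shift tool mm [ 3.000e-01 -6.191e+02 -6.345e+02]
turn deg 36.7 or -143.3
tray 0 [ 0.5401161  -0.20419828  0.32303864] 18.508750542151 [ 0.4  0.4  0.1 -0.5 -0.6  0.1  0.1  0. ]
[[266.0, 272.0], [206.0, 257.0], [237.0, 225.0], [292.0, 238.0]]
tray 0.02 [ 0.5368729  -0.20110342  0.32303935] 18.508791437512528 [-0.4 -0.   0.5 -1.4  0.2  0.5 -0.3  0.8]
[[268.0, 265.0], [207.0, 251.0], [238.0, 219.0], [294.0, 231.0]]
```

```bash
python3 -m pendant '[[0,-36,-36,0],[0,-36,-36,0],[0,-36,-36,0],[0,-36,-36,0],[0,-36,-36,0],[0,-36,-36,0],[0,-36,-36,0],[0,-36,-36,0],[0,-36,-36,0],[0,-36,-36,0],[0,-36,-36,0],[0,-36,-36,0]]' -1 20
python3 - <<'E'
from h import *
ex,ey=disaxes()
rel([*dis(-110,0,0)[:2],.231],ey)
import cv2
f=grab_frame("scene")["img"][205:285,190:310,::-1]
cv2.imwrite("pics/tr.png",cv2.resize(f,None,fx=6,fy=6,interpolation=2))
E
```

```text
clock: 1.8
position: [0.4688, -0.0675, 0.2315]
tool_rot: [2.655, 1.57, -0.214]
force: [0.3, -1.1, 0.2]
grip_width: -0.0
t 1.8 pos [ 0.4688 -0.0675  0.2315] toolx [ 0.001 -0.    -1.   ] y [ 0.27  -0.963  0.   ] z [-0.963 -0.27  -0.   ] q [ 0.27  0.29 -0.31  1.97  0.11  0.89 -1.39] F [ 0.3 -1.1  0.2] w -0.0
shift tool mm [   0.6 -186.  -201.4]
turn deg 36.7 or -143.3
```

View pics/tr.png

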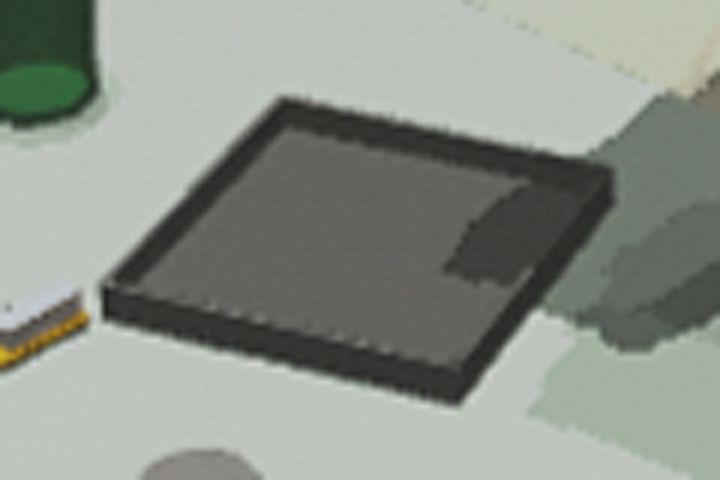

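Scene crop: the tray's rim corners are at (207.5,253), (237,221), (292,233) and (267,267). That fits a tray standing on the shelf, centre (0.537,-0.201).

```bash
python3 -m pendant '[[0,0,0,-10.5],[0,0,0,-10.5],[0,0,0,-10.5],[0,0,0,-10.5],[0,0,0,-10.5],[0,0,0,-10.5],[0,0,0,-10.5],[0,0,0,-10.5],[0,0,0,-10.5],[0,0,0,-10.5],[0,0,0,-10.5],[0,0,0,-10.5]]'
python3 -m pendant '[[0,0,0,-9],[0,0,0,-8.3]]'
python3 - <<'E'
from h import *
ex,ey=disaxes()
rel([*dis(-110,0,0)[:2],.231],ey)
E
```

```text
clock: 3.35
position: [0.468, -0.0691, 0.2313]
tool_rot: [-0.793, 1.571, -1.456]
force: [-0.2, -0.1, 1.2]
grip_width: -0.0001
clock: 3.6
position: [0.468, -0.0692, 0.2313]
tool_rot: [-1.001, 1.571, -1.363]
force: [-0.8, 0.9, -0.5]
grip_width: 0.0001
t 3.6 pos [ 0.468  -0.0692  0.2313] toolx [ 0. -0. -1.] y [ 0.354  0.935 -0.   ] z [ 0.935 -0.354  0.   ] q [ 0.68  0.37 -0.82  1.96  0.34  0.95  0.9 ] F [-0.8  0.9 -0.5] w 0.0001
shift tool mm [  0.3 271.1  51.8]
turn deg -179.7 or 0.3
```

```bash
python3 -m pendant '[[0,45,10,0],[0,45,10,0],[0,45,10,0],[0,45,10,0],[0,45,6,0],[0,45,6,0],[0,0,0,0]]'
python3 - <<'E'
from h import *
ex,ey=disaxes()
rel(dis(-110,0,26),ey)
import cv2
f=grab_frame("top")["img"];cv2.imwrite("pics/t1.png",cv2.resize(np.clip(f[130:300,130:330,::-1]*1.8,0,255).astype('uint8'),None,fx=3.5,fy=3.5))
f=grab_frame("scene")["img"];cv2.imwrite("pics/s1.png",cv2.resize(f[180:340,280:460,::-1],None,fx=3.5,fy=3.5))
E
```

```text
clock: 4.47
position: [0.6136, 0.1679, 0.2308]
tool_rot: [2.237, 1.569, 1.874]
force: [0.4, -0.5, -0.5]
grip_width: 0.0
t 4.47 pos [0.6136 0.1679 0.2308] toolx [-0.001  0.002 -1.   ] y [0.355 0.935 0.002] z [ 0.935 -0.355 -0.001] q [ 0.13  0.64 -0.76  1.54  0.47  1.15  0.47] F [ 0.4 -0.5 -0.5] w 0.0
shift tool mm [ 1.848e+02 -2.500e+00 -1.000e-01]
turn deg -179.8 or 0.2
```

View pics/t1.png

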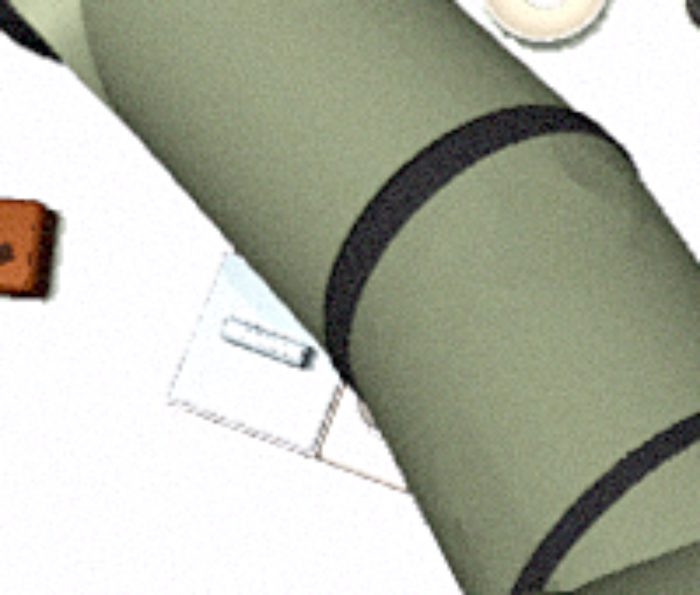

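View pics/s1.png

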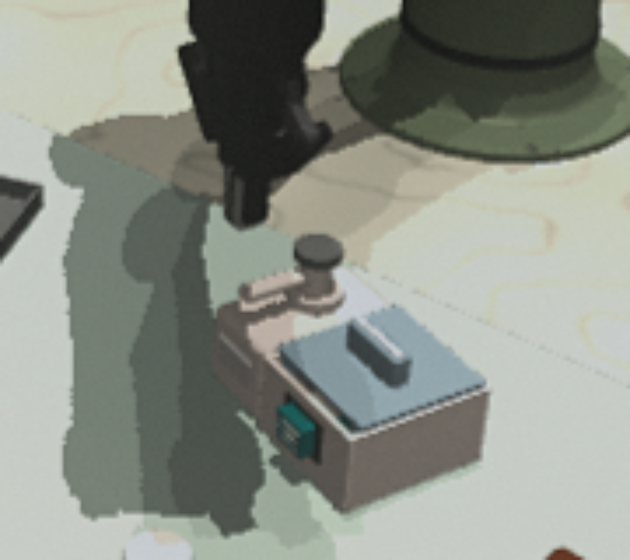

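```bash
python3 -m pendant '[[30,-2.5,0,0],[30,0,0,0],[30,0,0,0],[30,0,0,0],[30,0,0,0],[20,0,0,0],[12,0,0,0],[0,0,0,0]]'
python3 - <<'E'
from h import *
ex,ey=disaxes()
rel(dis(-75,0,28),ey)
import cv2
f=grab_frame("scene")["img"];cv2.imwrite("pics/s2.png",cv2.resize(f[200:340,300:440,::-1],None,fx=4,fy=4))
E
```

```text
clock: 5.58
position: [0.6124, 0.1618, 0.0491]
tool_rot: [-2.434, 1.57, -2.801]
force: [-0.2, -0.4, -0.0]
grip_width: -0.0001
t 5.58 pos [0.6124 0.1618 0.0491] toolx [-0.001 -0.    -1.   ] y [ 0.359  0.933 -0.   ] z [ 0.933 -0.359 -0.   ] q [ 0.06  0.84 -0.65  1.67  0.64  0.85  0.34] F [-0.2 -0.4 -0. ] w -0.0001
shift tool mm [  1.1   4.  -36.5]
turn deg -180.0 or 0.0
```

View pics/s2.png

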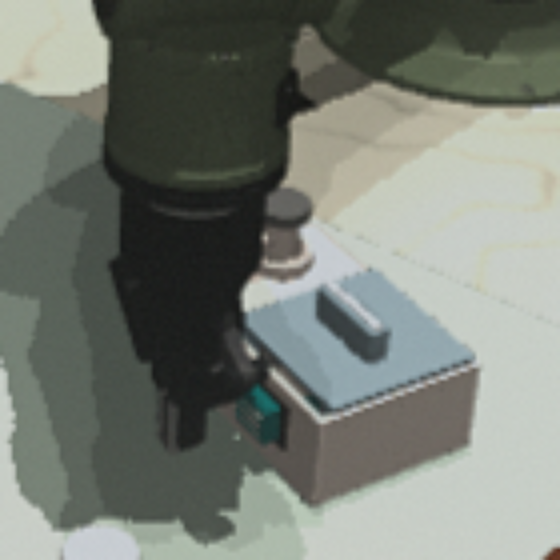

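```bash
python3 -m pendant '[[1,3,-6,0],[0,1,-5,0],[0,0,-3,0],[0,0,0,0],[0,0,0,0]]'
python3 - <<'E'
from h import *
ex,ey=disaxes()
rel(dis(-75,0,28),ey)
E
```

```text
clock: 6.25
position: [0.601, 0.1707, 0.0484]
tool_rot: [0.003, 1.571, -0.364]
force: [0.4, -0.1, 0.1]
grip_width: 0.0003
t 6.25 pos [0.601  0.1707 0.0484] toolx [ 0. -0. -1.] y [0.359 0.933 0.   ] z [ 0.933 -0.359  0.   ] q [ 0.05  0.83 -0.64  1.7   0.65  0.83  0.31] F [ 0.4 -0.1  0.1] w 0.0003
shift tool mm [  0.4  -0.3 -22.7]
turn deg -180.0 or 0.0
```

```bash
python3 -m pendant '[[0,0,-1.5,0],[0,0,-1.5,0],[0,0,-1,0],[0,0,0,0]]'; python3 -m pendant '[[0,0,-1,0],[0,0,-1,0],[0,0,0,0]]';
```

```text
clock: 6.75
position: [0.5972, 0.1723, 0.0483]
tool_rot: [0.81, 1.571, 0.444]
force: [0.3, -0.0, -0.2]
grip_width: -0.0003
clock: 7.12
position: [0.5953, 0.173, 0.0483]
tool_rot: [2.397, 1.571, 2.031]
force: [0.7, 0.4, 0.2]
grip_width: 0.0
```

```bash
python3 -m pendant '[[0,0,-1,0],[0,0,-1,0],[0,0,0,0]]'
```

```text
clock: 7.5
position: [0.5934, 0.1737, 0.0484]
tool_rot: [1.379, 1.571, 1.012]
force: [-0.6, 0.3, -0.6]
grip_width: -0.0001
```

```bash
python3 -m pendant '[[0,0,-1,0],[0,0,-1,0],[0,0,0,0]]'
```

```text
clock: 7.88
position: [0.5915, 0.1745, 0.0483]
tool_rot: [-3.033, 1.571, 2.883]
force: [-0.3, -0.6, -0.1]
grip_width: 0.0001
```

```bash
python3 -m pendant '[[0,0,-1,0],[0,0,0,0]]'; python3 -c "
from h import *
rel(dis(-75,0,28))"
```

```text
clock: 8.12
position: [0.5906, 0.1748, 0.0483]
tool_rot: [1.373, 1.571, 1.007]
force: [0.5, -0.5, -0.4]
grip_width: 0.0
t 8.12 pos [0.5906 0.1748 0.0483] toolx [ 0.  0. -1.] y [0.359 0.934 0.   ] z [ 0.934 -0.359  0.   ] q [ 0.04  0.82 -0.64  1.72  0.65  0.82  0.29] F [ 0.5 -0.5 -0.4] w 0.0
shift tool mm [  0.3  -0.3 -11.5]
```

```bash
for i in 1; do python3 -m pendant '[[0,0,-1,0],[0,0,0,0]]'|grep -E 'pos|force'; done
```

```text
position: [0.5897, 0.1751, 0.0483]
force: [0.5, -0.8, 1.2]
```

```bash
python3 -m pendant '[[0,0,-1,0],[0,0,0,0]]'|grep -E 'pos|force'
```

```text
position: [0.5887, 0.1755, 0.0483]
force: [0.6, 0.3, -0.4]
```

```bash
python3 -m pendant '[[0,0,-1,0],[0,0,0,0]]'|grep -E 'pos|force'
```

```text
position: [0.5878, 0.1759, 0.0483]
force: [-0.3, -0.1, -0.1]
```

```bash
python3 -m pendant '[[0,0,-1,0],[0,0,0,0]]'|grep -E 'pos|force'
```

```text
position: [0.5868, 0.1762, 0.0483]
force: [-0.3, -1.1, 0.4]
```

```bash
python3 -m pendant '[[0,0,-1,0],[0,0,0,0]]'|grep -E 'pos|force'
```

```text
position: [0.5859, 0.1766, 0.0483]
force: [0.2, -0.0, -0.3]
```

```bash
python3 -m pendant '[[0,0,-1,0],[0,0,0,0]]'|grep -E 'pos|force'
```

```text
position: [0.585, 0.1769, 0.0483]
force: [-0.1, -0.3, 0.5]
```

```bash
python3 -m pendant '[[0,0,-1,0],[0,0,0,0]]'|grep -E 'pos|force'
```

```text
position: [0.584, 0.1773, 0.0483]
force: [-0.1, 0.5, -0.6]
```

```bash
python3 -m pendant '[[0,0,-1,0],[0,0,0,0]]'|grep -E 'pos|force'
```

```text
position: [0.5833, 0.1775, 0.0483]
force: [0.8, 0.0, 0.1]
```

```bash
python3 -m pendant '[[0,0,-0.7,0],[0,0,0,0]]'|grep -E 'pos|force'; python3 - <<'E'
from h import *
import cv2
f=grab_frame("scene")["img"];cv2.imwrite("pics/s3.png",cv2.resize(f[260:330,320:420,::-1],None,fx=7,fy=7,interpolation=2))
rel(dis(-75,0,28))
E
```

```text
position: [0.5827, 0.1778, 0.0483]
force: [3.2, -0.6, -1.0]
t 10.43 pos [0.5827 0.1778 0.0483] toolx [ 0. -0. -1.] y [0.359 0.933 0.   ] z [ 0.933 -0.359  0.   ] q [ 0.03  0.82 -0.64  1.74  0.65  0.81  0.28] F [ 2.4 -0.7 -1. ] w -0.0002
shift tool mm [ 0.3 -0.3 -3. ]
```

View pics/s3.png

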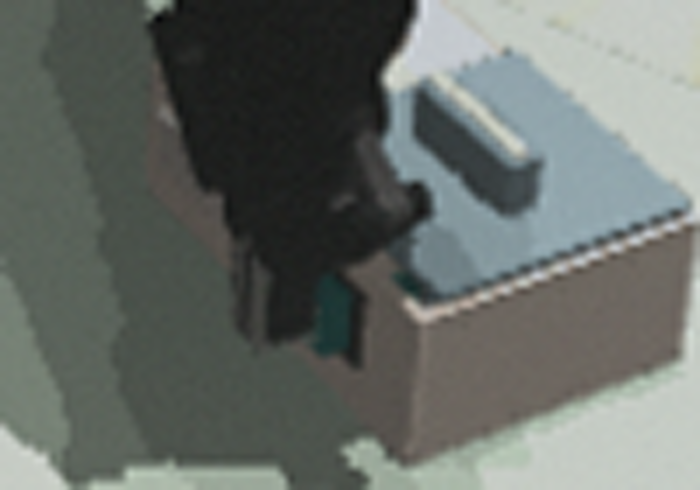

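Fingers now touch the teal tab: the finger is at (270,300) in the crop, with the tab beside it at (335,315). Next, press in small steps.

```bash
python3 -m pendant '[[0,0,-0.8,0],[0,0,0,0]]'|grep -E 'pos|force'
```

```text
position: [0.5819, 0.1781, 0.0483]
force: [4.1, -0.6, -1.4]
```

```bash
python3 -m pendant '[[0,0,-0.6,0],[0,0,0,0]]'|grep -E 'pos|force'
```

```text
position: [0.5814, 0.1783, 0.0484]
force: [4.2, -0.7, -2.9]
```

```bash
python3 -m pendant '[[0,0,-0.5,0],[0,0,0,0]]'|grep -E 'pos|force'
```

```text
position: [0.581, 0.1784, 0.0484]
force: [5.4, -2.4, -2.0]
```

```bash
python3 -m pendant '[[0,0,-0.5,0],[0,0,0,0]]'|grep -E 'pos|force'
```

```text
position: [0.5806, 0.1786, 0.0484]
force: [5.4, -2.1, -1.9]
```

```bash
python3 -m pendant '[[0,0,-0.5,0],[0,0,0,0],[0,0,0,0]]'|grep -E 'pos|force'; python3 - <<'E'
from h import *
import cv2
rel(dis(-75,0,28))
f=grab_frame("scene")["img"];cv2.imwrite("pics/s4.png",cv2.resize(f[240:330,320:430,::-1],None,fx=6,fy=6,interpolation=2))
E
```

```text
position: [0.5802, 0.1788, 0.0484]
force: [6.3, -0.8, -1.9]
t 11.8 pos [0.5802 0.1788 0.0484] toolx [ 0.001 -0.    -1.   ] y [0.359 0.933 0.   ] z [ 0.933 -0.359  0.001] q [ 0.03  0.81 -0.64  1.75  0.65  0.8   0.27] F [ 6.3 -0.8 -1.9] w 0.0002
shift tool mm [ 0.4 -0.3 -0.3]
```

View pics/s4.png

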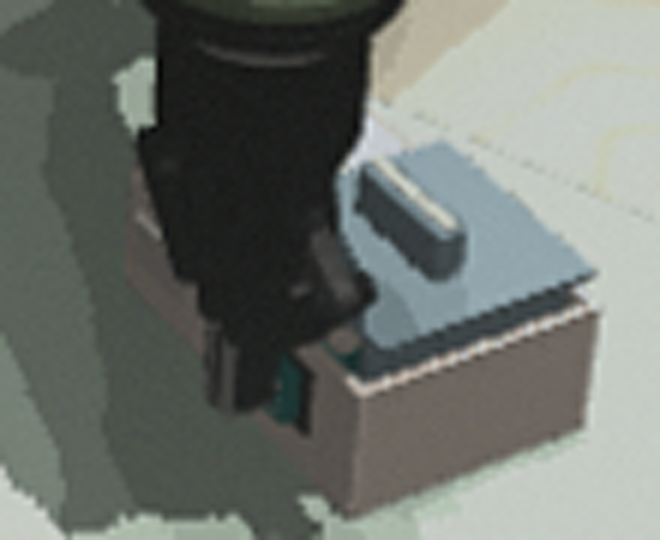

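The cover has sprung up: a dark gap now shows under the plate at (480,335) in the crop. I'll hold a little longer and confirm.

```bash
python3 -m pendant '[[0,0,0,0],[0,0,0,0],[0,0,0,0],[0,0,0,0]]'|grep -E 'pos|force'; python3 - <<'E'
from h import *
import cv2
f=grab_frame("scene")["img"];cv2.imwrite("pics/s5.png",cv2.resize(f[240:330,320:430,::-1],None,fx=6,fy=6,interpolation=2))
E
```

```text
position: [0.5802, 0.1787, 0.0483]
force: [7.0, -1.2, -2.4]
```

View pics/s5.png

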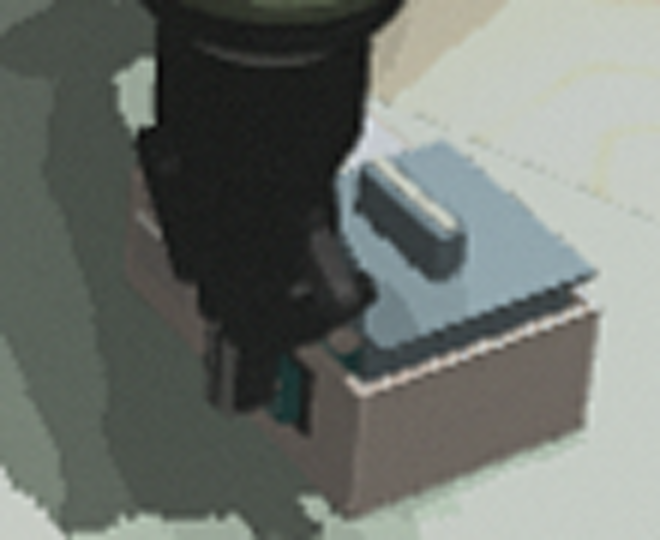

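```bash
python3 -m pendant '[[0,0,4,0],[0,0,12,0],[0,0,24,0],[-30,0,0,0],[-40,0,0,0],[-40,0,0,0],[-40,0,0,0],[-20,0,0,0]]'|grep -E 'pos|force'
python3 -m pendant '[[0,0,0,10],[0,0,0,10],[0,0,0,10],[0,0,0,10],[0,0,0,10],[0,0,0,10],[0,0,0,10],[0,0,0,10],[0,0,0,10],[0,0,0,0]]' 0
python3 - <<'E'
from h import *
ex,ey=disaxes()
rel(dis(0,0,140),ex)
import cv2
f=grab_frame("scene")["img"];cv2.imwrite("pics/s6.png",cv2.resize(f[160:340,300:440,::-1],None,fx=3,fy=3))
E
```

```text
position: [0.6178, 0.1647, 0.2203]
force: [0.1, -0.2, -0.3]
clock: 14.65
position: [0.617, 0.1646, 0.2178]
tool_rot: [-0.701, 1.57, -2.637]
force: [-0.2, 0.1, 0.2]
grip_width: 0.0427
t 14.65 pos [0.617  0.1646 0.2178] toolx [-0.001 -0.    -1.   ] y [ 0.934 -0.358 -0.001] z [-0.358 -0.934  0.001] q [-0.1   0.58 -0.39  1.56  0.24  1.05 -0.92] F [-0.2  0.1  0.2] w 0.0427
shift tool mm [ 5.790e+01 -1.147e+02  1.000e-01]
turn deg -179.9 or 0.1
```

View pics/s6.png

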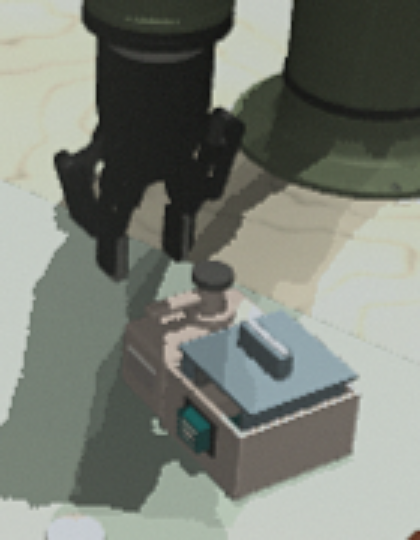

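```bash
python3 - <<'E'
from h import *
import cv2
T=cam(grab_frame("top"));fs=grab_frame("scene");S=cam(fs)
def draw(im,P,z,n,box,k,g):
    x0,y0,x1,y1=box
    im=cv2.resize(np.clip(im[y0:y1,x0:x1].astype(float)*g,0,255).astype('uint8'),None,fx=k,fy=k,interpolation=2)
    for (hx,hy,zz) in((7,27,z),(49,48,z-22)):
        pts=np.array([dis(a*hx,b*hy,zz) for a,b in((1,1),(1,-1),(-1,-1),(-1,1))])
        u=((P(pts)-[x0,y0]+.5)*k-.5).round().astype('int32')
        cv2.polylines(im,[u],True,(0,0,255),1)
    cv2.imwrite(n,im)
draw(cv2.imread("pics/top0.png"),T,87,"pics/o1.png",(175,195,260,270),8,2)
draw(fs["img"][:,:,::-1],S,99,"pics/o2.png",(350,250,430,310),8,1)
E
```

```text
(no output)
```

View pics/o1.png

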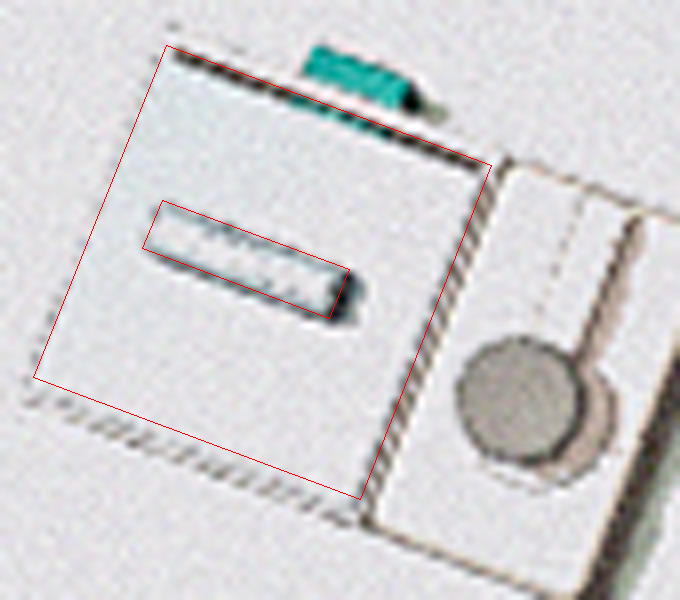

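View pics/o2.png

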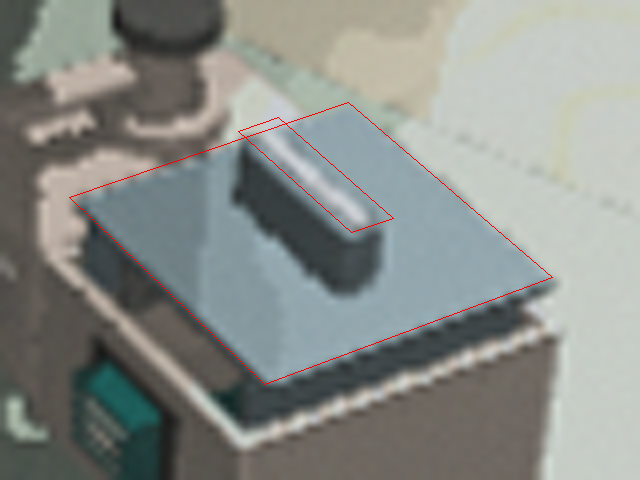

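```bash
python3 -m pendant '[[0,-30,0,0],[0,-40,0,0],[0,-35,0,0],[0,-9.7,0,0],[30,0,0,0],[28,0,0,0],[0,0,0,0]]'|grep -E 'pos|force'
python3 - <<'E'
from h import *
ex,ey=disaxes()
rel(dis(0,0,81),ex)
E
```

```text
position: [0.5097, 0.205, 0.1589]
force: [0.2, -0.1, 0.6]
t 15.68 pos [0.5097 0.205  0.1589] toolx [-0.003 -0.001 -1.   ] y [ 0.934 -0.358 -0.002] z [-0.358 -0.934  0.002] q [-0.2   0.52 -0.4   1.85  0.27  0.83 -1.1 ] F [ 0.2 -0.1  0.6] w 0.0427
shift tool mm [57.9  0.  -0.6]
turn deg -179.9 or 0.1
```

```bash
python3 -m pendant '[[20,0,0,0],[20,0,0,0],[10,0,0,0],[4,0,0,0],[2,0,0,0],[0,0,0,0],[0,0,0,0]]'|grep -E 'pos|force'
python3 - <<'E'
from h import *
ex,ey=disaxes()
rel(dis(0,0,81),ex)
import cv2
f=grab_frame("scene")["img"];cv2.imwrite("pics/s7.png",cv2.resize(f[200:330,320:440,::-1],None,fx=5,fy=4.5,interpolation=2))
E
```

```text
position: [0.5103, 0.2058, 0.1047]
force: [0.8, 0.1, 0.0]
t 16.55 pos [0.5103 0.2058 0.1047] toolx [ 0.001  0.    -1.   ] y [ 0.933 -0.359  0.   ] z [-0.359 -0.933 -0.   ] q [-0.22  0.6  -0.37  1.89  0.32  0.71 -1.14] F [0.8 0.1 0. ] w 0.0426
shift tool mm [ 3.7 -0.4  0.4]
turn deg -180.0 or 0.0
```

View pics/s7.png

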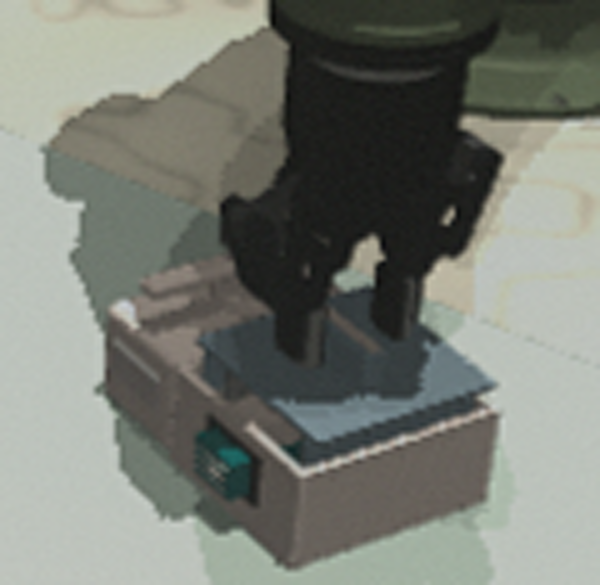

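The fingers straddle the rib, at (310,340) and (400,310) in the crop. Closing now.

```bash
python3 -m pendant '[[1.5,0,0,0],[1.5,0,0,0],[0,0,0,0],[0,0,0,0],[0,0,0,0],[0,0,0,0]]' -0.5 25;python3 -m pendant '[[0,0,0,0],[0,0,0,0],[0,0,0,0],[0,0,0,0],[0,0,0,0]]' -1 25
```

```text
clock: 17.35
position: [0.5101, 0.2057, 0.1013]
tool_rot: [2.663, 1.571, 0.725]
force: [-0.6, 0.1, 0.7]
grip_width: 0.0215
clock: 17.98
position: [0.5101, 0.2057, 0.1013]
tool_rot: [2.597, 1.571, 0.66]
force: [0.1, -1.5, 1.0]
grip_width: 0.0135
```

```bash
python3 -m pendant '[[-3,0,0,0],[-6,0,0,0],[-10,0,0,0],[-10,0,0,0],[-12,0,0,0],[-12,0,0,0],[-14,0,0,0],[-16,0,0,0],[-16,0,0,0],[-16,0,0,0],[0,0,0,0]]' - 35
python3 - <<'E'
from h import *
ex,ey=disaxes()
rel([.537,-.201,.22],ex)
import cv2
f=grab_frame("scene")["img"];cv2.imwrite("pics/s8.png",cv2.resize(f[160:330,300:440,::-1],None,fx=4,fy=3.5,interpolation=2))
E
```

```text
clock: 19.35
position: [0.5106, 0.2059, 0.2176]
tool_rot: [2.301, 1.569, 0.364]
force: [0.6, -0.2, -0.7]
grip_width: 0.0133
t 19.35 pos [0.5106 0.2059 0.2176] toolx [ 0.002  0.001 -1.   ] y [ 0.933 -0.359  0.001] z [-0.359 -0.933 -0.001] q [-0.18  0.44 -0.43  1.8   0.22  0.94 -1.06] F [ 0.6 -0.2 -0.7] w 0.0133
shift tool mm [ -2.6 170.6 370.3]
turn deg -180.0 or 0.0
```

View pics/s8.png

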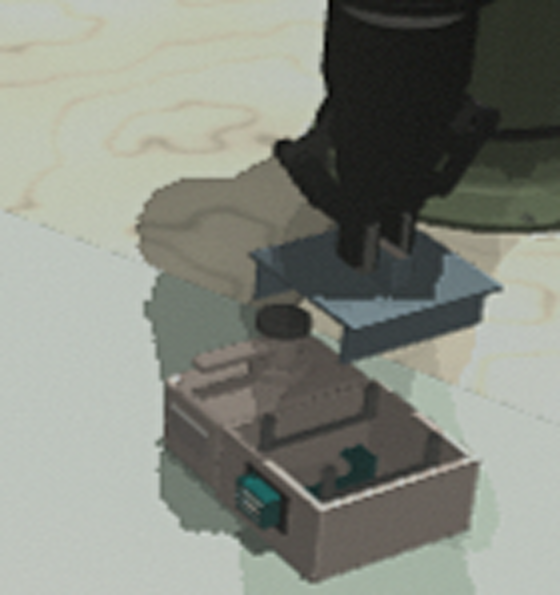

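```bash
python3 -m pendant '[[0,5,10,0],[0,10,22,0],[0,16,35,0],[0,18,40,0],[0,18,40,0],[0,18,40,0],[0,18,40,0],[0,18,40,0],[0,18,40,0],[0,15,32,0],[0,11,22,0],[0,5,9,0]]'|grep -E 'pos|force|grip'
python3 - <<'E'
from h import *
ex,ey=disaxes()
rel([.537,-.201,.15],ex)
E
```

```text
position: [0.5353, -0.2025, 0.2156]
force: [0.8, 1.0, -0.1]
grip_width: 0.0134
t 20.9 pos [ 0.5353 -0.2025  0.2156] toolx [-0.001 -0.    -1.   ] y [ 0.933 -0.361 -0.001] z [-0.361 -0.933  0.   ] q [ 0.49  0.47 -0.32  1.75  0.18  0.95 -0.27] F [ 0.8  1.  -0.1] w 0.0134
shift tool mm [65.6  1.1 -2. ]
turn deg 179.9 or -0.1
```

```bash
python3 -m pendant '[[25,1,-2,0],[35,0,0,0],[35,0,0,0],[25,0,0,0],[12,0,0,0],[5,0,0,0],[0,0,0,0]]'|grep -E 'pos|force|grip'
python3 - <<'E'
from h import *
rel([.537,-.201,.0595])
import cv2
f=grab_frame("scene")["img"];cv2.imwrite("pics/s9.png",cv2.resize(f[150:300,180:320,::-1],None,fx=4,fy=4,interpolation=2))
f=grab_frame("top")["img"];cv2.imwrite("pics/t9.png",cv2.resize(np.clip(f[150:290,320:470,::-1]*1.6,0,255).astype('uint8'),None,fx=4,fy=4,interpolation=2))
E
```

```text
position: [0.538, -0.1991, 0.0797]
force: [0.0, -0.4, -0.8]
grip_width: 0.0132
t 21.77 pos [ 0.538  -0.1991  0.0797] toolx [ 0. -0. -1.] y [ 0.934 -0.358  0.   ] z [-0.358 -0.934 -0.   ] q [ 0.45  0.65 -0.27  1.84  0.27  0.68 -0.35] F [ 0.  -0.4 -0.8] w 0.0132
shift tool mm [20.2 -0.3  2.1]
```

View pics/s9.png

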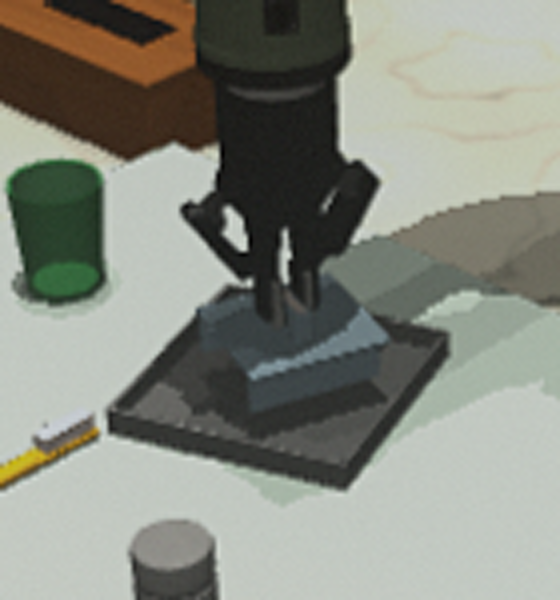

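View pics/t9.png

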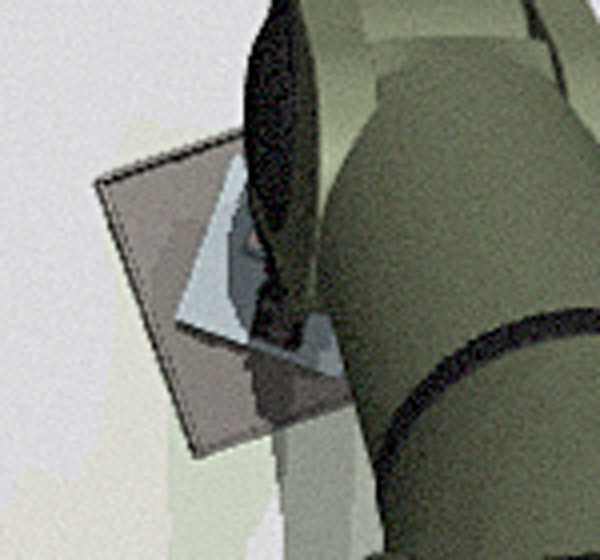

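The cover hangs level inside the tray outline: near corner at (248,385) in the scene crop, left corner at (178,322) in the top crop. Lowering gently until contact.

```bash
python3 -m pendant '[[5,0,1,0],[5,0,1,0],[4,0,0,0],[2,0,0,0],[0,0,0,0]]'|grep -E 'pos|force|grip'; python3 -m pendant '[[1,0,0,0],[1,0,0,0],[0,0,0,0]]'|grep -E 'pos|force|grip'
```

```text
position: [0.537, -0.201, 0.0631]
force: [0.0, -0.8, -1.2]
grip_width: 0.0132
position: [0.537, -0.201, 0.0613]
force: [-0.3, -0.3, -0.4]
grip_width: 0.0135
```

```bash
python3 -m pendant '[[1,0,0,0],[0,0,0,0],[0,0,0,0]]'|grep -E 'pos|force|grip'
```

```text
position: [0.537, -0.201, 0.0603]
force: [-0.4, -0.4, -0.8]
grip_width: 0.0129
```

```bash
python3 -m pendant '[[0.7,0,0,0],[0,0,0,0],[0,0,0,0]]'|grep -E 'pos|force|grip'
```

```text
position: [0.537, -0.201, 0.0596]
force: [0.4, 0.3, -0.6]
grip_width: 0.0133
```

```bash
python3 -m pendant '[[0.7,0,0,0],[0,0,0,0],[0,0,0,0]]'|grep -E 'pos|force|grip'
```

```text
position: [0.5371, -0.2011, 0.0594]
force: [-3.3, 1.1, 11.3]
grip_width: 0.013
```

```bash
python3 -m pendant '[[0.5,0,0,0],[0,0,0,0],[0,0,0,0]]'|grep -E 'pos|force|grip'
```

```text
position: [0.5371, -0.2011, 0.0594]
force: [-6.5, 2.6, 21.2]
grip_width: 0.0128
```

```bash
python3 -m pendant '[[-0.9,0,0,0],[0,0,0,0]]'|grep -E 'pos|force|grip'; python3 -m pendant '[[0,0,0,0],[0,0,0,0],[0,0,0,0],[0,0,0,0],[0,0,0,0]]' 0 |grep -E 'pos|force|grip'
python3 -m pendant '[[-5,0,0,0],[-10,0,0,0],[-25,0,0,0],[-40,0,0,0],[-40,0,0,0],[-30,0,0,0],[0,0,0,0]]'|grep -E 'pos|force|grip'
python3 - <<'E'
import cv2
from h import *
f=grab_frame("scene")["img"];cv2.imwrite("pics/s10.png",f[:,:,::-1]);cv2.imwrite("pics/s10c.png",cv2.resize(f[200:290,190:310,::-1],None,fx=6,fy=6,interpolation=2))
E
```

```text
position: [0.5371, -0.2011, 0.0595]
force: [-0.5, 0.3, 4.8]
grip_width: 0.0132
position: [0.537, -0.201, 0.0593]
force: [0.2, 0.3, -0.6]
grip_width: 0.0428
position: [0.538, -0.2014, 0.2122]
force: [-0.2, 0.1, -1.0]
grip_width: 0.0426
```

View pics/s10.png

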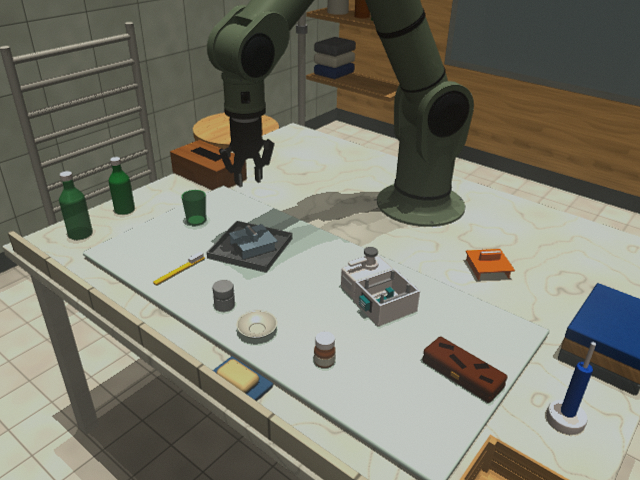

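View pics/s10c.png

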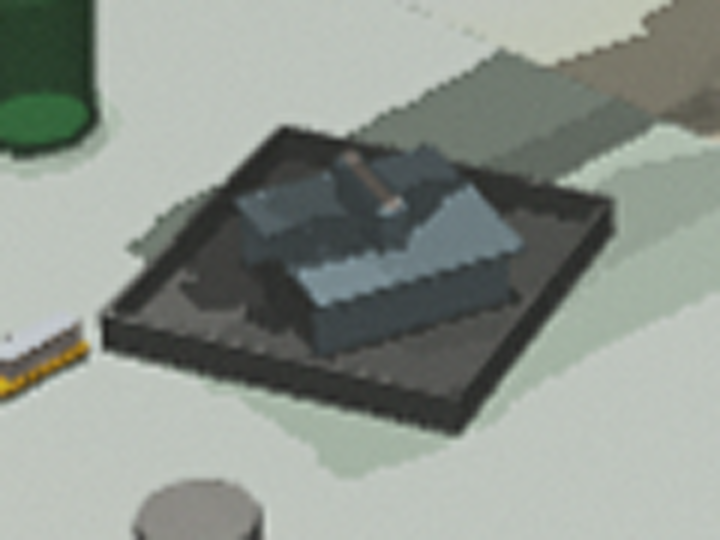

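The cover stands flat, rib up, inside the tray (centre about (250,241) in the scene picture). The dispenser is open at (380,290), and the bystanders look unmoved. The arm is clear of everything.

```bash
python3 -m pendant '[[0,0,0,0],[0,0,0,0],[0,0,0,0]]'|grep -E 'clock|force'; python3 -c "
from workcell import job_done
print(job_done())"
```

```text
clock: 26.55
force: [-0.1, 0.6, 0.0]
the job is handed in; nothing more can be done
None
```

The cover is off the dispenser and standing right way up and flat inside the grey tray. I handed the job in at 26.6 s; no verdict came back.

- **Tab:** I found it by touch and pressed it in small steps, stopping at about 7 N, well under the 14 N limit. I held it until the pictures showed the cover risen.
- **Cover:** I gripped it by the rib, lifted it straight up about 115 mm, carried it over the pump and lowered it until it touched the tray floor. The wrist read about 21–22 N as I pressed slightly past first contact. I eased back to about 5 N before letting go.
- **Last checks:** In the final scene picture the cover stands rib up within the tray walls. The arm was about 15 cm above it, reading no contact force. The pump button and the other things on the shelf looked unmoved by eye; I did not measure them. The top camera was partly hidden by the arm when the cover was set down, and I took no clear top view afterwards.
- **One disagreement:** The two cameras differed by 1–2 mm on where the rib was. I used the average, and the grip closed on the rib at about 13.5 mm, against its stated 14 mm width.

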